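# Pack the gig tote and lower its carrying post by one hole

## Task

Make the gig tote ready to carry: turn its clamp dial to the open mark (single line), then squeeze the sprung button in the head of the telescoping post and collapse the post to the next hole down, and let the button spring out again so that the post is locked in that hole. Then turn the dial to the lock mark (double line). Also pack into the tote's tray, below its rim, every small spare lying on the desk - microphone plug, jack adapter, AA cell, memory stick, whichever are there - and leave everything else where it is.

Things in the scene. Friction and masses are not known exactly. Their poses are not given: they have to be found in the camera images.
- tote: gig tote, fixed to the desk: a plywood base board 130 mm (own x) by 350 mm (own y) and 8 mm thick, with a clamp dial at its -y end (robot's right), an open tray in the middle and a telescoping post at its +y end (robot's left). Origin on the desk under the board's centre; z up, -x towards the robot. It stands at a different place and yaw each time
- tray_floor (a point): centre of the tray's inner floor, 8 mm above the desk, axes as the tote. The tray is open-topped, inside 122 mm (x) by 142 mm (y), walls 4 mm thick, rim 45 mm above this floor. The post's axis is 145 mm to the +y side, the dial's axis 130 mm to the -y side; set things down nearer the dial than the post, to keep the hand clear of the post's head
- clamp_dial (a joint): angle of the clamp dial (rad), growing clockwise seen from above, range -0.1 to 2.4. At 0 its pointer (the end of the bar with the white line) points along the tote's -x, towards the robot; at 1.57 along the tote's +y. The open mark is at 0.30, the lock mark at 2.00. It turns stiffly (0.06 N m) and stays where it is left; it starts somewhere between the marks
- dial_grip (a point): on the dial's vertical axis, 34 mm above the desk, at the height to grip. The grip is an upright bar 44 mm long, 14 mm thick across, from 19 to 45 mm above the desk, on a 48 mm disc; its axes turn with the dial: own x runs along the bar (the pointer end is -x), y across it
- open_mark (a point): middle of the single dark line on the board, 36 mm from the dial's axis: open mark (dial at 0.30)
- lock_mark (a point): middle of the double dark line on the board, 36 mm from the dial's axis: lock mark (dial at 2.00)
- post (a joint): how far the post has been collapsed (m), growing downward, range -0.003 to 0.070; 0 in the top hole (where it starts), 0.032 in the next hole, 0.064 in the lowest. The post drags with about 6 N and stays where it is left. Its locking pin, 8 mm high, shows in the front of the outer tube in one of three holes 14 mm high, so it has about 3 mm of play up and down in a hole
- post_button (a joint): how far the button is pressed in (m): 0 out, 0.009 fully in, sprung outward with 2 N at 0 to 5 N at 0.009. Button and locking pin are one piece: pressed past about 0.007 the pin is clear of the hole and the post can slide up or down; let go between holes, it rests at about 0.007 against the tube's inside; at a hole it springs out to 0
- head_grip (a point): centre of the post's head at the height of the button, axes as the tote; 225 mm above the desk at post 0; moves with the post. Grey block 30 (x) by 36 (y) by 50 mm high, top 20 mm above this point, underside 30 mm below. A pinch along x from above, one finger on the button, the other on the far face, presses the button. The 28 mm square outer tube below ends 122 mm above the desk
- button_face (a point): middle of the button's outer face: a round black button, 18 mm across, on the head's -x face, standing 9 mm out of it; pressed along the tote's +x
- xlr_plug_a: three-pole microphone plug with a cable stub, 78 mm long, 19 mm barrel at its +y half. Lies on its side, long axis = own y, origin at the centre of the underside. Loose; may be absent. Belongs in the tray. Grasp the barrel across x (16 mm), 10 to 20 mm from the origin on the +y side
- jack_adapter: brass-coloured jack adapter, 51 mm long, 11 mm sleeve at its +y half, 6 mm pin at -y. Lies on its side, long axis = own y, origin at the centre of the underside. Loose; may be absent. Belongs in the tray. Grasp the sleeve across x (12 mm), 15 mm from the origin on the +y side
- aa_a: AA cell, 50 mm long, 15 mm across. Lies on its side, long axis = own y, origin at the centre of the underside. Loose; may be absent. Belongs in the tray. Grasp across x (12 to 15 mm) at the middle
- usb_stick: memory stick, 50 x 18 x 10 mm. Lies on its side, long axis = own y, origin at the centre of the underside. Loose; may be absent. Belongs in the tray. Grasp across x (18 mm) at the middle
- microphone_case: wooden microphone case, fixed, standing open in the middle of the desk: 150 mm deep, 260 mm wide, 52 mm high, its raised lid reaching 210 mm above the desk. Only an obstacle: carry things over or round it. Origin under its centre. In front of it the desk's rounded edge strip (x below 0.41) lies 4 mm lower
- harmonica: harmonica 102 x 26 x 21 mm. Bystander, loose, to be left where it is. Origin at the centre of the underside.

How it is judged:
By the outcome, as a careful person would: the job done as asked, in the order asked, and still so for the second after the job is handed in, with the robot touching nothing.
Of xlr_plug_a, jack_adapter, aa_a, usb_stick only 3 to 4 are there at a start; the rules pass over those that are not, and their reading is None.
At some moment in a run one of xlr_plug_a, jack_adapter, aa_a, usb_stick may be knocked a few centimetres aside while the robot is not near it.
Once in a run the grip may slacken for a moment while it holds something.
It also fails if it takes over 208 s, if anything falls off the work surface, if the arm or the gripper's body presses on something with over 40 N, if the wrist force passes 120 N, or if a joint passes its speed limit or range.

## Robot

A 6-joint arm with a two-finger parallel gripper is mounted at the origin on a cart in front of the work surface, level with it; the furniture and walls round the work are solid. World frame = base frame: x ahead of the robot, y to its left, z up, the work surface at z = 0. Lengths are in m, angles in rad, forces in N, time in s.
With the tool pointing down it reaches from about 0.3 to 0.875 m from the base axis. Payload 4.2 kg.
Tool frame: the origin (TCP) lies between the finger pads; the fingertips stand 8 mm ahead of it and the grasp point (between the pads) lies 11 mm behind it (env.tip_extent is the distance from the TCP to the fingertips, in m); z points along the fingers, y is the line along which they close (so a half turn about z gives the same grasp; the last joint's range is limited). The gripper opens to 85 mm and grips with 20 to 120 N. Pads are 22 mm wide; open, the fingers measure 114 mm over their backs; the gripper's body (76 mm by 85 mm) begins 54 mm behind the grasp point. The pads swing forward as they close: fully open they stand 13 mm farther back than shut.
Start: joints at [1.287, 0.32, 1.565, -0, 1.257, -0.02], TCP at [0.15, 0.555, 0.239] pointing down, gripper open.
Joint ranges: [-3.11, 3.11], [-0.84, 2.01], [0.21, 2.61], [-1.34, 4.49], [0.05, 2.63], [-2.56, 2.56]. Speed limits (rad/s): [2.57, 2.57, 3.14, 3.14, 3.14, 3.14].

## Interface

Orientations are given as a unit quaternion [x, y, z, w].
In Python, from bench import sense, viewer, env gives the robot as it stands.
- The arm moves only by the tool arm_command, never from a script. Its argument "plan" is a list of rows, each a list of 5 numbers: the closure, from -1 (fully open) to 1 (shut), then the shift along the tool's x, y, z in m, then the turn about the tool's z in degrees. A call has 1 to 20 rows; each row is the pose to reach, as a shift and turn from the pose commanded when the call began, along the tool's axes at that moment; what a row does not reach only later rows make up. A row lasts 1/8 s, in which the tool goes at most 62.5 mm and 10.7 degrees, less where a joint would pass 70% of its speed; a pose out of reach is approached as far as the arm can. A call with a gripper value outside its range is refused whole. The fingers move at their own pace and stop on an object; the grip force is fixed at half the most. Time passes only in rows, so rows that repeat a pose let the fingers close. It gives the time, the measured TCP pose, the force, the opening and the grip force at its end, in the units of the state.
- sense(): the state, without advancing time (a new reading comes with each control period).
- viewer.snapshot(name): name is "scene" or "top"; returns the picture (420x560x3 uint8, red, green, blue); there is no depth.
- viewer.calibration(name): a dict with "vfov" (degrees; the focal length in pixels is half the picture's height over the tangent of half this angle, whatever the lens; pixels are square), "cx", "cy" (the principal point, pixels), "k1" (the pictures are not rectified: a ray, as slopes to the right and down, at radius r is drawn at 1 + k1 r^2 times it, then the intrinsics apply), "rvec" (rotation vector, rad) and "tvec" (3), from world to camera coordinates, as OpenCV has them. Camera axes: x right, y down, z forward; pixel columns grow to the right and rows downward; lengths in m; the calibration is good to about 2 mm. A picture is of the moment at which its call begins. calibration takes no time and is no camera call.
- env.sign_off(): hands the job in; it is judged then, once.
The state is a dict: "time": time; "joints": joint angles; "qd": joint speeds; "tau": joint torques, N m; "ee_pos": TCP position; "tcp_rot": TCP orientation; "wrist_force": force on the tool from outside, world axes, zero at the start; "torque": the same for the moment, N m; "width": finger opening in m; "finger_force": force on a finger pad.
Only numpy, scipy, OpenCV 4.12 (cv2) and the standard library are available. Lean on these libraries where they do the work, as an engineer would, in place of code of your own. Each camera call takes 0.05 s, during which the arm holds its last target. There are 200 camera calls.

## Working session

There is one attempt and no reset: what is moved stays moved. The work goes in short steps, Python scripts to look and compute and a tool call to move; the robot and the scene stay as the last step left them, time stands still between calls to the robot, and variables do not carry over. Pictures are saved under pics/ and viewed, at most 14 in all, crops included, and the job is handed in when it is done.

Besides the shell and the picture viewer there is one more tool, called after "Call:" as a command line: name --pt "numbers of a row" for each row, then --argument value for the rest. arm_command: Moves the arm, as the interface text tells. Its arguments: {"type":"object","properties":{"plan":{"type":"array"}},"required":["plan"]}

```bash
mkdir -p pics; cat > h.py <<'E'
import numpy as np, cv2
from bench import sense, viewer, env
from scipy.spatial.transform import Rotation as R
def cal(n):
    c=viewer.calibration(n); f=210/np.tan(np.radians(c["vfov"])/2)
    return c,f,cv2.Rodrigues(np.array(c["rvec"],float))[0],np.array(c["tvec"],float)
def ray(n,u,v):
    c,f,Rm,t=cal(n); d=np.array([(u-c["cx"])/f,(v-c["cy"])/f]); s=d.copy()
    for _ in range(30): s=d/(1+c["k1"]*(s@s))
    return -Rm.T@t, Rm.T@np.array([s[0],s[1],1])
def onz(n,u,v,z):
    o,d=ray(n,u,v); return o+d*(z-o[2])/d[2]
def proj(n,p):
    c,f,Rm,t=cal(n); q=Rm@np.array(p,float)+t; s=q[:2]/q[2]; s=s*(1+c["k1"]*(s@s))
    return np.array([c["cx"],c["cy"]])+f*s
def two(u1,u2):
    o1,d1=ray("scene",*u1);o2,d2=ray("top",*u2)
    a=np.linalg.lstsq(np.c_[d1,-d2],o2-o1,rcond=None)[0]
    p,q=o1+a[0]*d1,o2+a[1]*d2; return (p+q)/2,np.linalg.norm(p-q)
def save(n,name,crop=None,k=1):
    im=viewer.snapshot(n); np.save(f"pics/{name}.npy",im)
    if crop: x0,y0,x1,y1=crop; im=im[y0:y1,x0:x1]
    cv2.imwrite(f"pics/{name}.png",cv2.resize(im[:,:,::-1],None,fx=k,fy=k,interpolation=cv2.INTER_CUBIC)); 
E
python3 - <<'E'
from h import *
save("scene","s0",None,1.42);save("top","t0",None,1.42)
for n in("scene","top"):
    c,f,Rm,t=cal(n);print(n,c,f,-Rm.T@t)
s=sense();print(s)
E
```

```text
scene {'vfov': 46.491787802396836, 'cx': 285.38866206135555, 'cy': 215.20169253113372, 'k1': -0.039911429203863855, 'rvec': array([ 1.13692056, -1.9695522 ,  1.2776933 ]), 'tvec': array([0.32179309, 0.30328774, 1.0705353 ])} 488.88483618716765 [-0.56253995  0.71637877  0.71549306]
top {'vfov': 42.726276152597144, 'cx': 277.33370834853645, 'cy': 211.96256453946955, 'k1': 0.038851747008762226, 'rvec': array([ 1.91264594, -1.81984707,  0.55089613]), 'tvec': array([0.04042006, 0.53769502, 1.14062085])} 536.8733147876947 [-0.20529333  0.01112481  1.24478775]
{'time': 0.1, 'joints': array([ 1.28701738e+00,  3.20203989e-01,  1.56557893e+00, -3.23348512e-06,
        1.25739108e+00, -1.99629480e-02]), 'qd': array([ 0.00146854, -0.00031444, -0.00371736,  0.00073248, -0.00069433,
        0.00232302]), 'tau': array([-5.77460469e-05, -4.16407371e+01, -2.34705716e+01, -3.77551123e-05,
        4.90014092e-03, -2.01511426e-05]), 'ee_pos': array([0.14980163, 0.55470471, 0.23857159]), 'tcp_rot': array([ 1.31525270e-01,  9.91312503e-01, -7.81803372e-04, -1.18099074e-04]), 'wrist_force': array([-0.22527842, -0.45564051, -0.62995635]), 'torque': array([-0.00467822, -0.00568282, -0.00457898]), 'finger_force': 0.0, 'width': 0.08547387309790341}
```

View pics/s0.png

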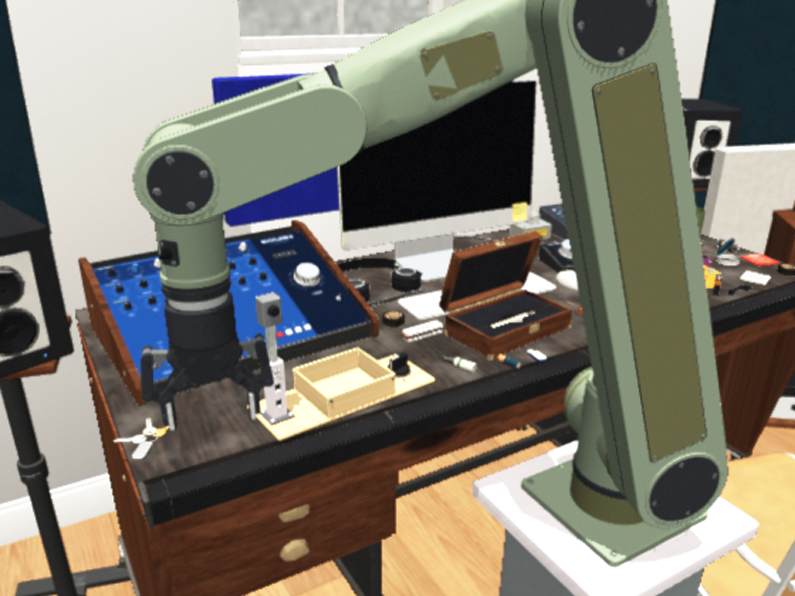

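View pics/t0.png

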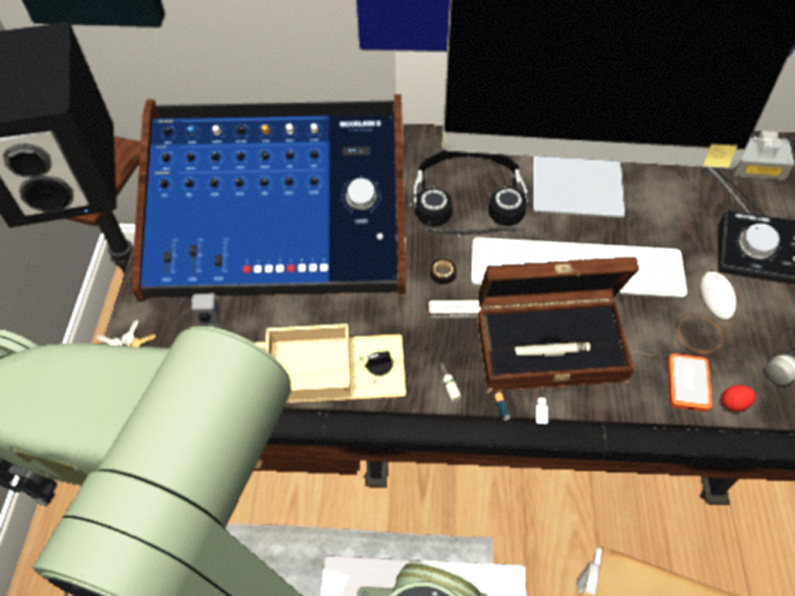

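The tote is at the left (top view, scaled: board about 255–405 × 325–400, head at 204,308, dial at 380,362). Spares near (448,382), (502,404) and (542,410); something may also lie at the case's front left. Next I zoom in.

```bash
python3 - <<'E'
from h import *
t=np.load("pics/t0.npy")[205:305,120:400];s=np.load("pics/s0.npy")[195:320,170:400]
a=cv2.resize(t[:,:,::-1],(790,282),interpolation=cv2.INTER_CUBIC)
b=cv2.resize(s[:,:,::-1],(575,312),interpolation=cv2.INTER_CUBIC)
o=np.zeros((598,790,3),np.uint8);o[:282]=a;o[284:596,:575]=b
cv2.imwrite("pics/c0.png",o)
E
```

```text
(no output)
```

View pics/c0.png

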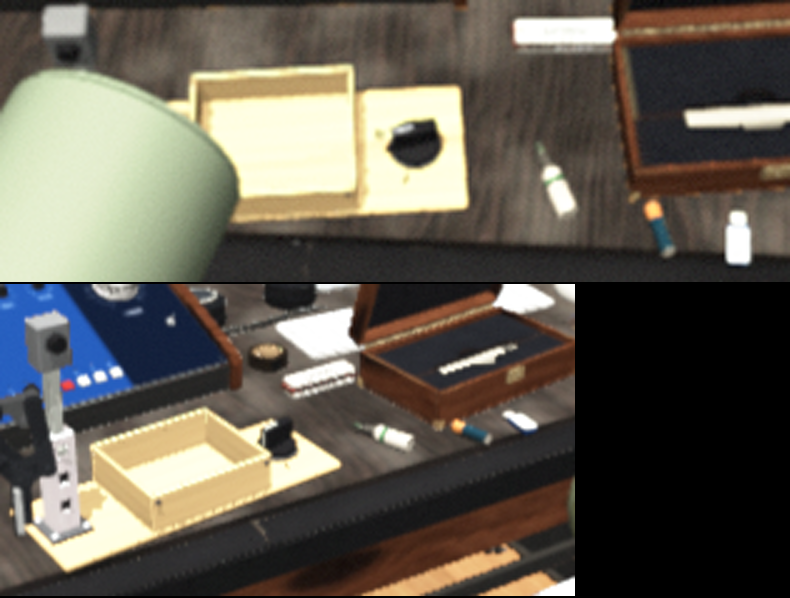

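Found: plug (barrel at crop 560,190, cable end 541,147), AA (660,228), stick (738,240), harmonica at the back. No clear jack adapter yet. Next, coordinates.

```bash
python3 - <<'E'
from h import *
np.set_printoptions(precision=4,suppress=True)
k=790/280
T=lambda u,v:(u/k+120,v/k+205)
S=lambda u,v:(u/2.5+170,(v-284)/2.5+195)
for nm,p,z in [("board far right",(463,86),.008),("board near right",(468,209),.008),("rim TL",(190,72),.053),("rim TR",(353,66),.053),
  ("rim BR",(357,211),.053),("usb top",(738,212),.005),("usb bot",(738,264),.005),("aa top",(653,203),.007),("aa bot",(669,254),.007),("plug top",(541,146),.008),("plug bot",(571,214),.008),("brown",(634,197),0.003),("harm",(564,31),.015),("dialL",(396,134),.045),("dialR",(438,126),.045)]:
    print(nm,onz("top",*T(*p),z))
print("S board near R",onz("scene",*S(340,465),.008),"near L",onz("scene",*S(68,570),.008))
print("btn",two(S(58,344),T(69,50)))
# masks in raw top
im=np.load("pics/t0.npy");hsv=cv2.cvtColor(im,cv2.COLOR_RGB2HSV)
sub=lambda m:[(np.mean(x)) for x in np.where(m)[::-1]]
g=im.astype(int).sum(2)
for nm,(x0,y0,x1,y1) in dict(plug=(305,250,335,285),aa=(345,270,365,300),usb=(370,275,395,303)).items():
    h=hsv[y0:y1,x0:x1]; m=(h[:,:,2]>170) if nm!="aa" else ((h[:,:,1]>110)&(h[:,:,2]>70))
    ys,xs=np.where(m); pts=np.c_[xs+x0,ys+y0].astype(float)
    c,ev=cv2.PCACompute(pts.astype(np.float32),None); print(nm,len(pts),c,ev[0])
    z=.008; p=onz("top",*c[0],z);q=onz("top",*(c[0]+5*ev[0]),z);d=q-p;print("  ",p,np.degrees(np.arctan2(d[1],d[0])))
E
```

```text
board far right [0.5681 0.0528 0.008 ]
board near right [0.4362 0.042  0.008 ]
rim TL [0.5439 0.307  0.053 ]
rim TR [0.5574 0.1553 0.053 ]
rim BR [0.4064 0.1383 0.053 ]
usb top [ 0.4465 -0.2032  0.005 ]
usb bot [ 0.3947 -0.2003  0.005 ]
aa top [ 0.4509 -0.1263  0.007 ]
aa bot [ 0.4004 -0.1393  0.007 ]
plug top [ 0.5053 -0.0232  0.008 ]
plug bot [ 0.4356 -0.0517  0.008 ]
brown [ 0.4583 -0.1095  0.003 ]
harm [ 0.6316 -0.0432  0.015 ]
dialL [0.4905 0.1104 0.045 ]
dialR [0.5007 0.0724 0.045 ]
S board near R [0.4349 0.0496 0.008 ] near L [0.3952 0.3913 0.008 ]
btn (array([0.4532, 0.3653, 0.223 ]), np.float64(0.0013893068122776027))
plug 121 [[317.4463 272.2479]] [0.3806 0.9247]
   [ 0.4598 -0.0388  0.008 ] -159.07821966994808
aa 146 [[352.6233 277.6849]] [0.0232 0.9997]
   [ 0.4484 -0.1292  0.008 ] 179.68117699952106
usb 147 [[381.136  289.2585]] [0.0259 0.9997]
   [ 0.419  -0.2001  0.008 ] 178.08940604699671
```

Call:
arm_command --pt "-1 0 0 -0.08 0" --pt "-1 -0.27 -0.24 -0.08 0" --pt "-1 -0.27 -0.24 -0.08 0" --pt "-1 -0.27 -0.24 -0.08 0" --pt "-1 -0.27 -0.24 -0.08 0" --pt "-1 -0.27 -0.24 -0.08 0" --pt "-1 -0.27 -0.24 -0.08 0" --pt "-1 -0.43 -0.56 -0.08 0" --pt "-1 -0.43 -0.56 -0.08 0" --pt "-1 -0.43 -0.56 -0.08 0" --pt "-1 -0.43 -0.56 -0.08 0" --pt "-1 -0.43 -0.56 -0.08 0" --pt "-1 -0.43 -0.56 -0.08 0" --pt "-1 -0.39 -0.88 -0.08 0" --pt "-1 -0.39 -0.88 -0.08 0" --pt "-1 -0.39 -0.88 -0.08 0" --pt "-1 -0.39 -0.88 -0.08 0" --pt "-1 -0.39 -0.88 -0.08 0" --pt "-1 -0.39 -0.88 -0.08 0" --pt "-1 -0.39 -0.88 -0.08 0"

```text
time: 2.6
ee_pos: [0.2968, -0.3959, 0.3187]
tcp_rot: [0.132, 0.991, 0.001, -0.0]
wrist_force: [-0.7, 0.4, 0.0]
width: 0.085
finger_force: 0.0
```

```bash
cat >> h.py <<'E'
def rot():
    s=sense(); M=R.from_quat(s["tcp_rot"]).as_matrix(); return s,M
def head(): 
    s,M=rot(); return np.degrees(np.arctan2(M[1,1],M[0,1]))
def go(p,yaw=None):
    s,M=rot(); t=M.T@(np.array(p)-s["ee_pos"]); h=head()
    a=None if yaw is None else (h-yaw+90)%180-90
    print("shift",t.round(4),"turn",None if a is None else round(a,1),"head",round(h,1),"pos",s["ee_pos"].round(4),"w",round(s["width"],4),"t",round(s["time"],2),"F",s["wrist_force"].round(1),"ff",round(s["finger_force"],1),"j6",s["joints"][5].round(2))
E
python3 - <<'E'
from h import *
go([.5,.1,.3],15)
save("top","t1");save("scene","s1")
t=np.load("pics/t1.npy")[200:305,120:400];s=np.load("pics/s1.npy")[180:320,165:400]
a=cv2.resize(t[:,:,::-1],(784,294),interpolation=cv2.INTER_CUBIC)
b=cv2.resize(s[:,:,::-1],(705,420),interpolation=cv2.INTER_CUBIC)[:304]
o=np.zeros((600,784,3),np.uint8);o[:294]=a;o[296:600,:705]=b
cv2.imwrite("pics/c1.png",o)
E
```

```text
shift [-0.0662  0.5318  0.0195] turn 59.8 head 74.8 pos [ 0.2968 -0.3959  0.3187] w 0.085 t 2.6 F [-0.7  0.4  0. ] ff 0.0 j6 -2.26
```

View pics/c1.png

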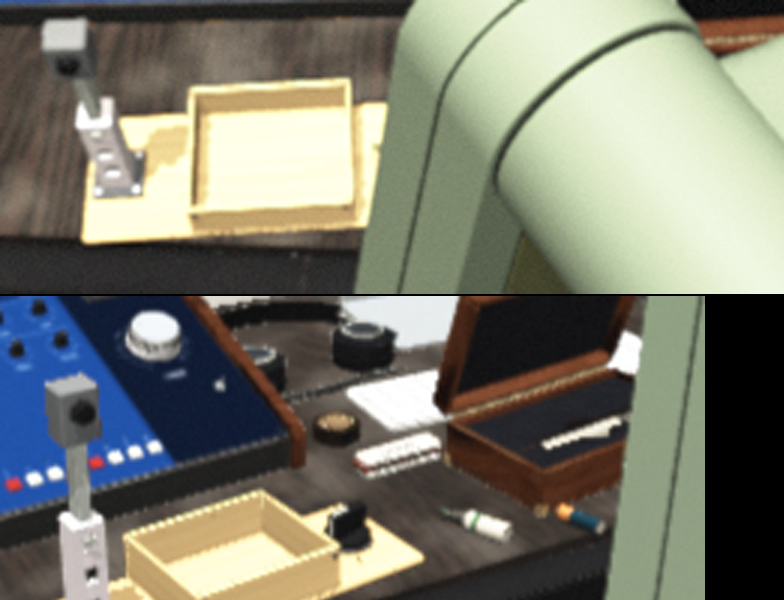

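Clear view of the post: head at crop (68,50), button (68,66), post in the top hole; no further spare on the left. I compute the tote pose.

```bash
python3 - <<'E'
from h import *
np.set_printoptions(precision=4,suppress=True)
T=lambda u,v:(u/2.8+120,v/2.8+200); k=790/280
T0=lambda u,v:(u/k+120,v/k+205)
P={}
P["NL"]=onz("top",*T(83,242),.008)
P["FR"]=onz("top",*T0(463,86),.008);P["NR"]=onz("top",*T0(468,209),.008)
P["rTL"]=onz("top",*T(189,88),.053);P["rTR"]=onz("top",*T(350,80),.053);P["rBR"]=onz("top",*T(355,216),.053);P["rBL"]=onz("top",*T(190,224),.053)
# model pts (tote frame xy)
m=dict(NL=(-.065,.175),FR=(.065,-.175),NR=(-.065,-.175),rTL=(.065,.075),rTR=(.065,-.075),rBR=(-.065,-.075),rBL=(-.065,.075))
A=np.array([m[k] for k in P]);B=np.array([P[k][:2] for k in P])
ca,cb=A.mean(0),B.mean(0);H=(A-ca).T@(B-cb);U,_,V=np.linalg.svd(H);Rm=V.T@U.T
t=cb-Rm@ca;print("yaw",np.degrees(np.arctan2(Rm[1,0],Rm[0,0])),"t",t)
for k,a,b in zip(P,A,B): print(k,b,((b-t)@Rm-a)*1000)
for n,q in dict(dial=(0,-.13),post=(0,.145),btn=(-.024,.145)).items(): print(n,Rm@q+t)
print("btn meas",two((84/3+165,116/3+180),T(68,66)))
im=np.load("pics/t0.npy")[240:270,250:285]; print(im.sum(2)//3)
E
```

```text
yaw 6.505717623141629 t [0.4799 0.2213]
NL [0.3994 0.3891] [4.0391 0.8052]
FR [0.5681 0.0528] [ 3.5389 -2.3819]
NR [0.4362 0.042 ] [1.2917 1.8556]
rTL [0.5411 0.3062] [5.4513 2.4145]
rTR [0.5568 0.1555] [3.9513 0.9324]
rBR [0.4137 0.1383] [-10.1459   0.0627]
rBL [0.3992 0.2839] [-8.1264 -3.6886]
dial [0.4946 0.0921]
post [0.4635 0.3654]
btn [0.4396 0.3626]
btn meas (array([0.4509, 0.3657, 0.2242]), np.float64(0.0006404937526995873))
[[244 244 245 ... 234 142  60]
 [246 247 246 ... 233 140  62]
 [245 247 246 ... 234 145  64]
 ...
 [240 245 244 ... 245 244 230]
 [241 244 245 ... 246 243 226]
 [241 245 245 ... 246 245 231]]
```

```bash
python3 - <<'E'
from h import *
np.set_printoptions(precision=4,suppress=True,linewidth=250)
im=np.load("pics/t0.npy"); g=im.mean(2)
x0,y0,x1,y1=252,240,282,268
m=(g[y0:y1,x0:x1]<120).astype(np.uint8)
n,l,st,c=cv2.connectedComponentsWithStats(m);i=1+np.argmax(st[1:,4]);print(st[i],c[i]+[x0,y0])
print(g[y0:y1,x0:x1].astype(int))
# tests: predicted pixels
for p in [(.498,.0935,.019),(.498,.0935,.045),(.498,.0935,.008)]: print(p,proj("top",p),proj("scene",p))
gs=np.load("pics/s1.npy").mean(2); x0,y0,x1,y1=265,240,300,270
print(gs[y0:y1,x0:x1].astype(int))
E
```

```text
[  5   8  19  16 223] [267.1211 255.8565]
[[245 244 245 245 245 245 245 245 246 246 246 246 246 246 246 246 246 246 246 246 247 246 246 246 246 246 246 246 247 245]
 [246 246 246 246 246 247 246 246 247 246 247 247 246 246 246 246 246 246 246 246 246 246 245 245 245 245 245 245 245 244]
 [246 247 246 246 246 246 246 245 246 245 245 245 245 245 246 246 245 245 245 245 245 245 245 246 245 245 245 245 245 245]
 [245 245 245 245 245 245 245 245 244 245 245 245 245 245 244 244 245 245 245 245 245 245 245 245 245 245 245 245 245 246]
 [245 245 245 245 245 243 244 245 245 244 245 245 245 245 245 245 245 245 246 245 245 246 246 246 246 246 245 245 245 246]
 [245 245 245 244 245 244 244 244 245 245 245 246 245 246 245 245 245 245 245 244 244 245 246 246 246 246 246 246 247 246]
 [245 245 245 246 244 245 245 245 245 245 246 245 244 242 240 239 239 237 233 231 225 225 238 247 247 248 248 247 248 249]
 [246 246 246 246 246 247 246 247 247 246 243 233 224 213 197 191 194 183 164 149 127 139 214 246 248 248 248 248 248 249]
 [247 247 247 247 248 248 247 247 244 233 213 177 151 133 101  87  84  80 
[... 2067 characters left out ...]
224 225 227 225 223 227 236 242 244 245 245 245 245 245 245 244 245 245]
 [245 244 245 245 244 244 244 244 245 245 244 239 232 241 243 243 244 243 244 244 245 245 244 244 244 245 245 245 245 245]
 [244 244 244 244 244 244 244 244 244 244 243 227 216 241 245 244 244 245 244 244 245 245 245 245 245 245 245 245 245 245]]
(0.498, 0.0935, 0.019) [267.3588 255.2846] [281.4636 258.1123]
(0.498, 0.0935, 0.045) [267.0589 250.2488] [281.5569 250.1721]
(0.498, 0.0935, 0.008) [267.483  257.3696] [281.4246 261.4344]
[[ 70  77  82 ...  60  59  58]
 [ 72  74  79 ...  56  61  61]
 [ 78  76  77 ...  57  58  60]
 ...
 [218 236 228 ... 245 245 245]
 [203 181 180 ... 244 243 242]
 [172 164 164 ... 240 237 232]]
```

Call:
arm_command --pt "-1 -0.067 0.525 0.0 60" --pt "-1 -0.067 0.525 0.0 60" --pt "-1 -0.067 0.525 0.0 60" --pt "-1 -0.067 0.525 0.0 60" --pt "-1 -0.067 0.525 0.0 60" --pt "-1 -0.067 0.525 0.0 60" --pt "-1 -0.067 0.525 0.0 60" --pt "-1 -0.067 0.525 0.0 60" --pt "-1 -0.067 0.525 0.0 60" --pt "-1 -0.067 0.525 0.0 60" --pt "-1 -0.067 0.525 0.15 60" --pt "-1 -0.067 0.525 0.15 60" --pt "-1 -0.067 0.525 0.2 60" --pt "-1 -0.067 0.525 0.2 60" --pt "-1 -0.067 0.525 0.2 60" --pt "-1 -0.067 0.525 0.2 60"

```text
time: 4.7
ee_pos: [0.5004, 0.0936, 0.1219]
tcp_rot: [0.609, 0.793, 0.002, 0.002]
wrist_force: [0.1, -0.6, -0.5]
width: 0.0853
finger_force: 0.0
```

```bash
python3 - <<'E'
from h import *
go([.4985,.0935,.032],15)
save("top","t2");save("scene","s2")
t=np.load("pics/t2.npy")[200:305,220:400];s=np.load("pics/s2.npy")[180:320,165:400]
a=cv2.resize(t[:,:,::-1],(504,294),interpolation=cv2.INTER_CUBIC)
b=cv2.resize(s[:,:,::-1],(705,420),interpolation=cv2.INTER_CUBIC)[:304]
o=np.zeros((600,784,3),np.uint8);o[:294,:504]=a;o[296:600,:705]=b
cv2.imwrite("pics/c2.png",o)
E
```

```text
shift [ 0.0004 -0.0024  0.0899] turn -0.1 head 14.9 pos [0.5004 0.0936 0.1219] w 0.0853 t 4.7 F [ 0.1 -0.6 -0.5] ff 0.0 j6 -0.1
```

View pics/c2.png

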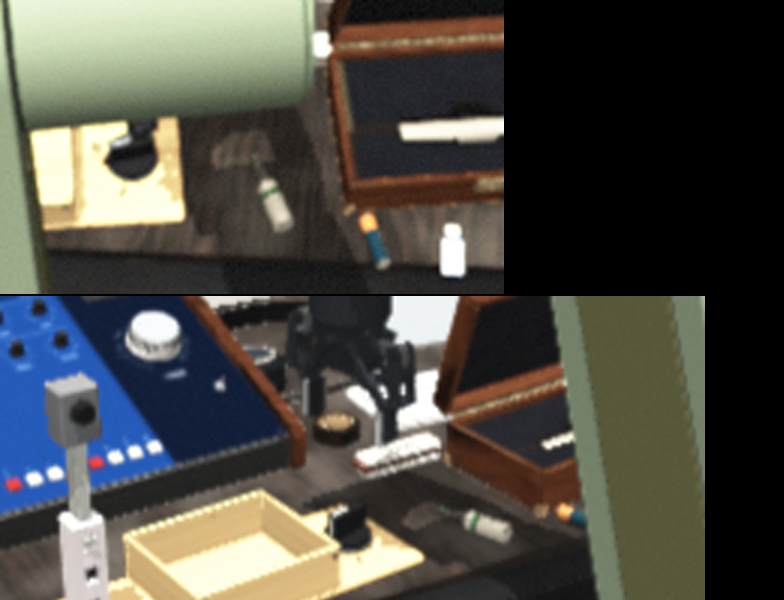

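The gripper is over the dial, which is clear and unmoved; the spares are unchanged. Descend, grip, turn to open (−64°).

Call:
arm_command --pt "-1 0 -0.002 0.06 0" --pt "-1 0 -0.002 0.09 0" --pt "-1 0 -0.002 0.09 0" --pt "-1 0 -0.002 0.09 0" --pt "1 0 -0.002 0.09 0" --pt "1 0 -0.002 0.09 0" --pt "1 0 -0.002 0.09 0" --pt "1 0 -0.002 0.09 0" --pt "1 0 -0.002 0.09 0" --pt "1 0 -0.002 0.09 0" --pt "1 0 -0.002 0.09 0" --pt "1 0 -0.002 0.09 0"

```text
time: 6.3
ee_pos: [0.4997, 0.0932, 0.0301]
tcp_rot: [0.609, 0.793, 0.002, 0.002]
wrist_force: [4.1, 0.5, -0.1]
width: 0.0129
finger_force: 60.4
```

```bash
python3 - <<'E'
from h import *
go([.4985,.0935,.032],78.8);print(sense()["torque"])
E
```

```text
shift [ 0.0006 -0.0011 -0.0019] turn -63.9 head 14.9 pos [0.4997 0.0932 0.0301] w 0.0129 t 6.3 F [ 4.1  0.5 -0.1] ff 60.4 j6 -0.1
[ 0.05243979 -0.61402222  0.06198836]
```

Call:
arm_command --pt "1 0 0 0 -8" --pt "1 0 0 0 -16" --pt "1 0 0 0 -24" --pt "1 0 0 0 -32" --pt "1 0 0 0 -40" --pt "1 0 0 0 -48" --pt "1 0 0 0 -56" --pt "1 0 0 0 -64" --pt "1 0 0 0 -64" --pt "1 0 0 0 -64"

```text
time: 7.55
ee_pos: [0.5005, 0.0939, 0.0302]
tcp_rot: [0.097, 0.995, 0.002, 0.004]
wrist_force: [6.2, 3.9, -2.5]
width: 0.0132
finger_force: 60.1
```

```bash
python3 - <<'E'
from h import *
go([.4985,.0935,.032],78.8);print(sense()["torque"])
E
```

```text
shift [ 0.0019 -0.0008 -0.0019] turn 0.1 head 78.9 pos [0.5005 0.0939 0.0302] w 0.0132 t 7.55 F [ 6.2  3.9 -2.5] ff 60.1 j6 -1.22
[ 0.55601222 -0.87482828  0.05638116]
```

Call:
arm_command --pt "0.2 0 0 0 0" --pt "0.2 0 0 0 0" --pt "0.2 0 0 0 0" --pt "0.2 0 0 -0.06 0" --pt "0.2 0 0 -0.12 0" --pt "0.2 0 0 -0.18 0" --pt "0.2 0 0 -0.27 0" --pt "0.2 0 0 -0.27 0" --pt "-1 0.14 0 -0.27 0" --pt "-1 0.14 0 -0.27 0" --pt "-1 0.14 0 -0.27 0" --pt "-1 0.14 0 -0.27 0" --pt "-1 0.14 0 -0.27 0"

```text
time: 9.18
ee_pos: [0.3606, 0.1197, 0.2993]
tcp_rot: [0.097, 0.995, 0.0, 0.0]
wrist_force: [0.7, 0.9, 0.6]
width: 0.0851
finger_force: 0.0
```

```bash
python3 - <<'E'
from h import *
go([.468,.367,.33],6)
save("top","t3");save("scene","s3")
t=np.load("pics/t3.npy")[200:305,120:400];s=np.load("pics/s3.npy")[180:320,165:400]
a=cv2.resize(t[:,:,::-1],(784,294),interpolation=cv2.INTER_CUBIC)
b=cv2.resize(s[:,:,::-1],(705,420),interpolation=cv2.INTER_CUBIC)[:304]
o=np.zeros((600,784,3),np.uint8);o[:294]=a;o[296:600,:705]=b
cv2.imwrite("pics/c3.png",o)
E
```

```text
shift [-0.0576  0.2634 -0.0306] turn 72.9 head 78.9 pos [0.3606 0.1197 0.2993] w 0.0851 t 9.18 F [0.7 0.9 0.6] ff 0.0 j6 -1.09
```

View pics/c3.png

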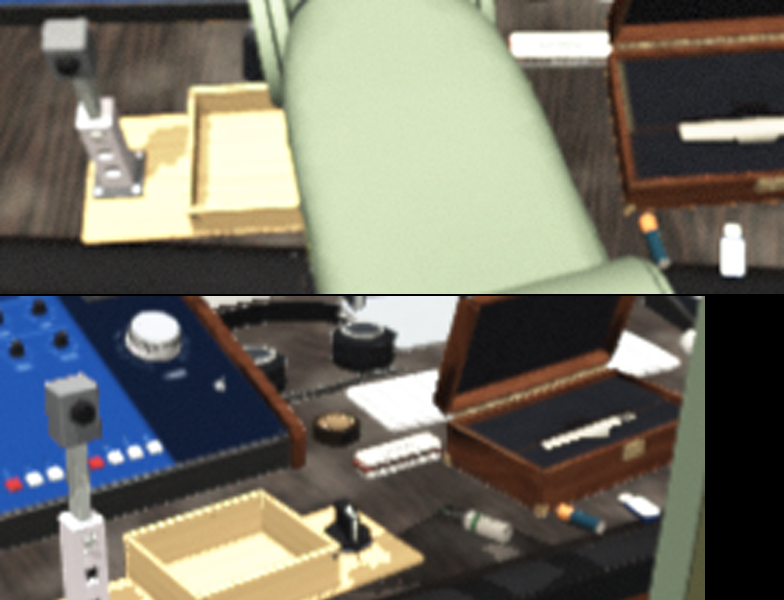

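The dial now points towards the robot. Go above the post and verify.

Call:
arm_command --pt "-1 0 0 -0.03 10" --pt "-1 -0.058 0.263 -0.03 73" --pt "-1 -0.058 0.263 -0.03 73" --pt "-1 -0.058 0.263 -0.03 73" --pt "-1 -0.058 0.263 -0.03 73" --pt "-1 -0.058 0.263 -0.03 73" --pt "-1 -0.058 0.263 -0.03 73" --pt "-1 -0.058 0.263 -0.03 73" --pt "-1 -0.058 0.263 -0.03 73" --pt "-1 -0.058 0.263 -0.03 73"

```text
time: 10.52
ee_pos: [0.467, 0.3662, 0.3295]
tcp_rot: [0.67, 0.743, 0.0, 0.0]
wrist_force: [-0.1, 0.2, 0.2]
width: 0.0855
finger_force: 0.0
```

```bash
python3 - <<'E'
from h import *
go([.468,.367,.214],6)
save("top","t4");save("scene","s4")
t=np.load("pics/t4.npy")[230:280,240:340];s=np.load("pics/s4.npy")[150:290,165:305]
a=cv2.resize(t[:,:,::-1],(500,250),interpolation=cv2.INTER_CUBIC)
b=cv2.resize(s[:,:,::-1],(340,340),interpolation=cv2.INTER_CUBIC)
o=np.zeros((595,500,3),np.uint8);o[:250]=a;o[253:593,:340]=b
cv2.imwrite("pics/c4.png",o)
E
```

```text
shift [0.0007 0.001  0.1155] turn -0.1 head 5.9 pos [0.467  0.3662 0.3295] w 0.0855 t 10.53 F [-0.1  0.2  0.2] ff 0.0 j6 0.54
```

View pics/c4.png

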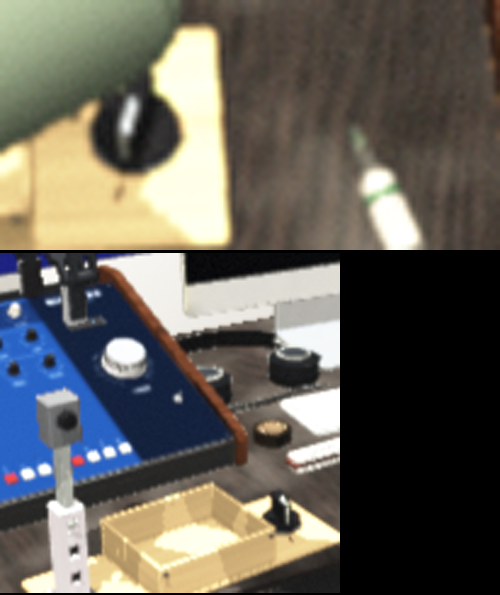

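The pointer line (130,105)→(124,158) aims at the open mark (121,190). Check the numbers.

```bash
python3 - <<'E'
from h import *
np.set_printoptions(precision=4,suppress=True)
T=lambda u,v:(u/5+240,v/5+230)
im=np.load("pics/t4.npy").mean(2)[245:275,256:280]
print(im[:,4:16].astype(int))
a=onz("top",*T(132,100),.0455);b=onz("top",*T(124.5,155),.0455);m=onz("top",*T(121,191),.008)
d=b-a;print(a,b,m,np.degrees(np.arctan2(d[1],d[0])),np.degrees(np.arctan2(m[1]-.0935,m[0]-.4985)))
E
```

```text
[[ 80  78  76  75  71  64  67  57  52  57 123 224]
 [ 78  76  72  67  69  58  54  50  48  50 115 223]
 [ 72  64  65  72  78  58  52  46  45  47 111 220]
 [ 64  62  57  60  71  63  66  55  48  40  77 172]
 [ 52  54  50  43  56 103 146  91  50  34  34  80]
 [ 61  47  47  42  66 153 206 136  53  26  21  34]
 [ 57  42  40  47  88 183 232 149  52  26  24  34]
 [ 40  31  35  48 121 205 218 124  39  22  25  36]
 [ 31  31  31  63 156 225 190  91  29  21  27  38]
 [ 33  29  30  80 188 240 162  59  26  17  30  42]
 [ 31  33  33  90 192 238 144  36  23  22  33  47]
 [ 30  27  32  80 157 184 105  33  20  28  37  48]
 [ 27  30  29  68 111 101  51  20  17  34  45  51]
 [ 23  30  26  59  92  72  30  18  26  32  49  52]
 [ 34  25  27  50  79  65  27  20  25  35  47  53]
 [ 45  31  27  42  75  67  33  22  33  44  47  47]
 [ 75  42  29  40  58  54  31  26  36  46  44  44]
 [123  81  46  36  35  35  28  30  37  49  55  73]
 [174 140 101  60  36  31  36  34  53  87 116 152]
 [200 187 163 126  84  80  82  84  97 142 205 230]
 [203 199 197 180 157 159 159 164 174 211 239 246]
 [201 204 200 192 178 194 198 200 217 238 246 247]
 [199 202 194 171 160 194 204 207 228 245 247 247]
 [203 201 188 150 160 195 204 215 236 246 247 247]
 [201 200 184 152 180 200 204 215 232 239 247 248]
 [204 201 194 181 198 206 206 209 213 224 240 247]
 [203 201 202 200 201 204 205 203 204 208 228 245]
 [199 200 201 200 201 201 202 199 200 201 215 231]
 [202 203 201 200 203 204 203 203 202 205 209 213]
 [208 206 207 207 210 209 209 211 210 211 209 212]]
[0.4984 0.0952 0.0455] [0.4658 0.0969 0.0455] [0.4653 0.1    0.008 ] 177.04091466674308 168.99722864530688
```

The dial is at the open mark (about 169° against 169°). Descend on the head and pinch.

Call:
arm_command --pt "-1 0 0 0.05 0" --pt "-1 0 0 0.09 0" --pt "-1 0 0 0.115 0" --pt "-1 0 0 0.115 0" --pt "-1 0 0 0.115 0" --pt "1 0 0 0.115 0" --pt "1 0 0 0.115 0" --pt "1 0 0 0.115 0" --pt "1 0 0 0.115 0" --pt "1 0 0 0.115 0" --pt "1 0 0 0.115 0" --pt "1 0 0 0.115 0"

```text
time: 12.12
ee_pos: [0.4696, 0.367, 0.2154]
tcp_rot: [0.67, 0.743, 0.003, 0.002]
wrist_force: [7.8, 0.6, 1.7]
width: 0.0289
finger_force: 63.2
```

```bash
python3 - <<'E'
from h import *
go([.467,.3662,.182],6)
save("scene","s5",(150,140,270,300),3)
E
```

```text
shift [-0.0006 -0.0029  0.0334] turn -0.1 head 5.9 pos [0.4696 0.367  0.2154] w 0.0289 t 12.12 F [7.8 0.6 1.7] ff 63.2 j6 0.54
```

View pics/s5.png

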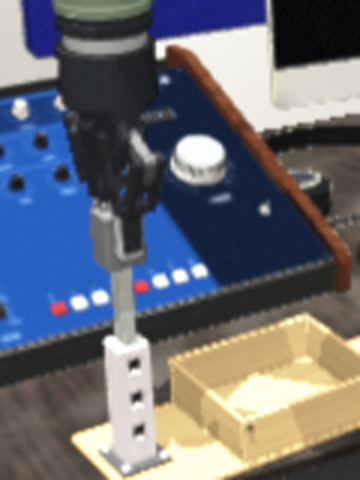

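Head pinched with the button fully in (28.9 mm wide). Slide down.

Call:
arm_command --pt "1 0 0 0.004 0" --pt "1 0 0 0.008 0" --pt "1 0 0 0.012 0" --pt "1 0 0 0.016 0" --pt "1 0 0 0.02 0" --pt "1 0 0 0.024 0" --pt "1 0 0 0.028 0" --pt "1 0 0 0.031 0" --pt "1 0 0 0.033 0" --pt "1 0 0 0.033 0" --pt "1 0 0 0.033 0"

```text
time: 13.55
ee_pos: [0.4696, 0.367, 0.1826]
tcp_rot: [0.67, 0.743, 0.003, 0.002]
wrist_force: [7.4, 0.0, 2.1]
width: 0.0296
finger_force: 63.2
```

```bash
python3 - <<'E'
from h import *
go([.467,.3662,.182],6)
save("scene","s6",(150,140,270,300),3)
E
```

```text
shift [-0.0006 -0.0027  0.0005] turn -0.1 head 5.9 pos [0.4696 0.367  0.1826] w 0.0296 t 13.55 F [7.4 0.  2.1] ff 63.2 j6 0.54
```

Call:
arm_command --pt "0 0 0 0 0" --pt "-1 0 0 0 0" --pt "-1 0 0 0 0" --pt "-1 0 0 0 0" --pt "-1 0 0 0 0" --pt "-1 0 0 -0.05 0" --pt "-1 0 0 -0.1 0" --pt "-1 0 0 -0.14 0" --pt "-1 0 0 -0.14 0"

```text
time: 14.72
ee_pos: [0.468, 0.3674, 0.3253]
tcp_rot: [0.67, 0.742, 0.004, 0.001]
wrist_force: [-0.2, 0.1, -0.1]
width: 0.0853
finger_force: 0.0
```

```bash
python3 - <<'E'
from h import *
go([.4995,.0935,.3],78.8)
save("scene","s7");save("top","t7")
s=np.load("pics/s7.npy")[180:300,165:245];t=np.load("pics/t7.npy")[190:280,130:230]
s0=np.load("pics/s4.npy")[180:300,165:245]
o=np.zeros((480,790,3),np.uint8)
r=lambda a,k:cv2.resize(a[:,:,::-1],None,fx=k,fy=k,interpolation=cv2.INTER_CUBIC)
o[:480,:320]=r(s,4);o[:240,325:485]=r(s0,2);o[:270,490:790]=r(t,3);cv2.imwrite("pics/c7.png",o)
E
```

```text
shift [-0.2758  0.0031  0.0242] turn -72.9 head 5.9 pos [0.468  0.3674 0.3253] w 0.0853 t 14.72 F [-0.2  0.1 -0.1] ff 0.0 j6 0.54
```

View pics/c7.png

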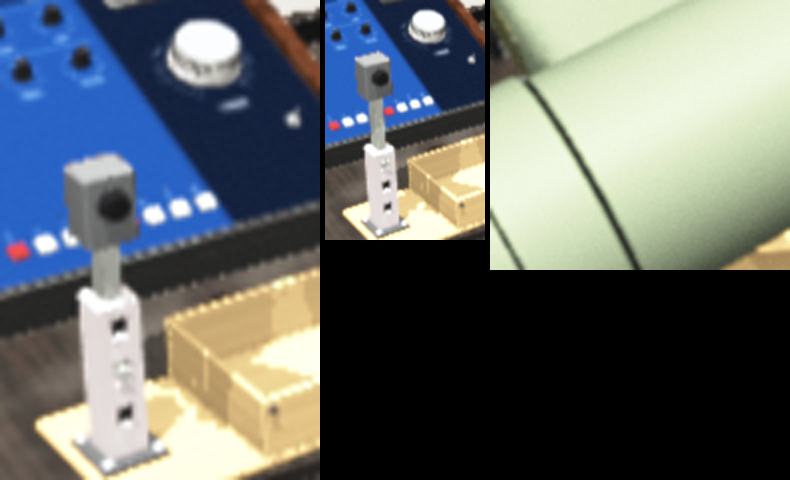

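The pin shows in the middle hole and the button is out: locked. Back to the dial, which goes to lock.

Call:
arm_command --pt "0.2 -0.276 0.003 0.0 -73" --pt "0.2 -0.276 0.003 0.0 -73" --pt "0.2 -0.276 0.003 0.0 -73" --pt "0.2 -0.276 0.003 0.0 -73" --pt "0.2 -0.276 0.003 0.0 -73" --pt "0.2 -0.276 0.003 0.0 -73" --pt "0.2 -0.276 0.003 0.0 -73" --pt "0.2 -0.276 0.003 0.1 -73" --pt "0.2 -0.276 0.003 0.2 -73" --pt "0.2 -0.276 0.003 0.23 -73" --pt "0.2 -0.276 0.003 0.23 -73" --pt "0.2 -0.276 0.003 0.23 -73"

```text
time: 16.32
ee_pos: [0.4944, 0.0918, 0.0873]
tcp_rot: [0.097, 0.995, -0.001, -0.005]
wrist_force: [0.9, -0.6, 0.8]
width: 0.0343
finger_force: 0.0
```

```bash
python3 - <<'E'
from h import *
go([.4990,.0935,.030],78.8)
E
```

```text
shift [-0.0048  0.0028  0.0573] turn 0.1 head 78.9 pos [0.4944 0.0918 0.0873] w 0.0343 t 16.32 F [ 0.9 -0.6  0.8] ff 0.0 j6 -1.22
```

Call:
arm_command --pt "0.2 0 0 0 0" --pt "0.2 0 0 0 0" --pt "0.2 0 0 0 0"

```text
time: 16.7
ee_pos: [0.499, 0.0925, 0.0928]
tcp_rot: [0.097, 0.995, 0.0, 0.001]
wrist_force: [0.1, 0.2, 0.6]
width: 0.0345
finger_force: 0.0
```

```bash
python3 - <<'E'
from h import *
go([.4990,.0935,.030],78.8)
E
```

```text
shift [0.0004 0.0009 0.0628] turn 0.1 head 78.9 pos [0.499  0.0925 0.0928] w 0.0345 t 16.7 F [0.1 0.2 0.6] ff 0.0 j6 -1.22
```

Call:
arm_command --pt "0.2 0 0.001 0.04 0" --pt "0.2 0 0.001 0.062 0" --pt "0.2 0 0.001 0.062 0" --pt "1 0 0.001 0.062 0" --pt "1 0 0.001 0.062 0" --pt "1 0 0.001 0.062 0" --pt "1 0 0.001 0.062 0" --pt "1 0 0.001 0.062 10" --pt "1 0 0.001 0.062 20" --pt "1 0 0.001 0.062 30" --pt "1 0 0.001 0.062 40" --pt "1 0 0.001 0.062 50" --pt "1 0 0.001 0.062 60" --pt "1 0 0.001 0.062 70" --pt "1 0 0.001 0.062 80" --pt "1 0 0.001 0.062 90" --pt "1 0 0.001 0.062 97.5" --pt "1 0 0.001 0.062 97.5" --pt "1 0 0.001 0.062 97.5"

```text
time: 19.08
ee_pos: [0.4997, 0.0946, 0.0306]
tcp_rot: [0.812, 0.583, 0.002, 0.0]
wrist_force: [-0.5, 6.9, 4.6]
width: 0.0127
finger_force: 60.1
```

```bash
python3 - <<'E'
from h import *
go([.4990,.0935,.030],-18.6)
E
```

```text
shift [-0.0013 -0.0003  0.0006] turn -0.1 head -18.7 pos [0.4997 0.0946 0.0306] w 0.0127 t 19.07 F [-0.5  6.9  4.6] ff 60.1 j6 0.49
```

Call:
arm_command --pt "0.2 0 0 0 0" --pt "0.2 0 0 0 0" --pt "0.2 0 0 0 0" --pt "0.2 0 0 -0.05 0" --pt "-0.5 0 0 -0.09 0" --pt "-0.5 0 0 -0.12 0" --pt "-0.5 0 0 -0.12 0" --pt "-0.5 0 0 -0.12 0"

```text
time: 20.08
ee_pos: [0.4975, 0.0931, 0.1484]
tcp_rot: [0.812, 0.583, -0.001, -0.0]
wrist_force: [-0.5, -0.0, 0.0]
width: 0.0636
finger_force: 0.0
```

```bash
cat > find.py <<'E'
from h import *
def blob(im,n,box,kind,z):
    x0,y0,x1,y1=box; h=cv2.cvtColor(im,cv2.COLOR_RGB2HSV)[y0:y1,x0:x1].astype(int)
    m=((h[:,:,1]>110)&(h[:,:,2]>70)) if kind=="aa" else ((h[:,:,2]>150)&(h[:,:,1]<90))
    m=m.astype(np.uint8); k,l,st,c=cv2.connectedComponentsWithStats(m)
    i=1+np.argmax(st[1:,4]); ys,xs=np.where(l==i)
    W=np.array([onz(n,x+x0,y+y0,z)[:2] for x,y in zip(xs,ys)],np.float32)
    r=cv2.minAreaRect(W*1000);mu,ev=cv2.PCACompute(W,None)
    a=W@ev[0];mid=(a.max()+a.min())/2
    print(kind,n,"bbox",st[i]+[x0,y0,0,0,0],"mean",mu[0].round(4),"rect",np.round(r[0],1),np.round(r[1],1),"dir",np.degrees(np.arctan2(ev[0][1],ev[0][0])).round(1),"ends",W[a.argmin()].round(4),W[a.argmax()].round(4))
E
python3 - <<'E'
from find import *
go([.457,-.042,.12],-68)
save("top","t8");save("scene","s8")
t=np.load("pics/t8.npy");s=np.load("pics/s8.npy")
r=lambda a,k:cv2.resize(a[:,:,::-1],None,fx=k,fy=k,interpolation=cv2.INTER_CUBIC)
o=np.zeros((560,790,3),np.uint8);o[:270,:520]=r(t[220:310,230:403],3)[:270,:519].copy().repeat(1,0) if 0 else cv2.resize(t[220:310,230:403][:,:,::-1],(520,270),interpolation=cv2.INTER_CUBIC)
o[275:560,:540]=cv2.resize(s[220:315,245:425][:,:,::-1],(540,285),interpolation=cv2.INTER_CUBIC)
cv2.imwrite("pics/c8.png",o)
blob(t,"top",(300,245,340,290),"plug",.008)
blob(t,"top",(345,262,368,305),"aa",.007)
blob(t,"top",(368,270,400,305),"usb",.005)
E
```

```text
shift [-0.1409  0.0048  0.0285] turn 49.4 head -18.6 pos [0.4975 0.0931 0.1484] w 0.0636 t 20.07 F [-0.5 -0.   0. ] ff 0.0 j6 0.49
plug top bbox [315 269   9  12  73] mean [ 0.454 -0.042] rect [454.5 -41.7] [32.3 16.8] dir 19.3 ends [ 0.4376 -0.043 ] [ 0.4692 -0.0349]
aa top bbox [345 262  23  31 290] mean [ 0.4648 -0.1343] rect [ 451.3 -138.4] [57.3 86. ] dir -16.3 ends [ 0.4085 -0.1317] [ 0.4938 -0.1678]
usb top bbox [377 280  10  19 158] mean [ 0.4206 -0.2006] rect [ 421.6 -201.7] [22.7 52. ] dir -4.4 ends [ 0.3959 -0.194 ] [ 0.4472 -0.2094]
```

View pics/c8.png

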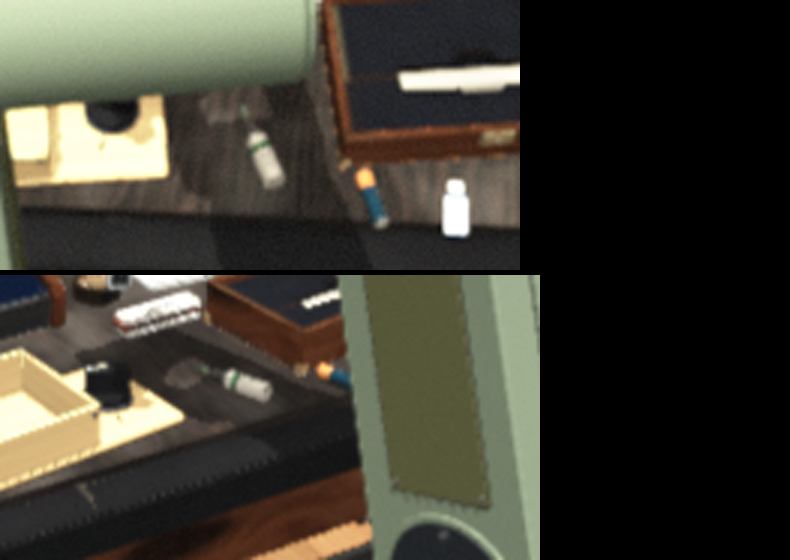

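The plug's barrel is centred near (0.455,−0.042), axis about 20°; AA and stick are unchanged. Go over the plug and down.

Call:
arm_command --pt "0 -0.142 0.005 0.03 49" --pt "0 -0.142 0.005 0.03 49" --pt "0 -0.142 0.005 0.03 49" --pt "0 -0.142 0.005 0.03 49" --pt "0 -0.142 0.005 0.03 49" --pt "0 -0.142 0.005 0.08 49" --pt "0 -0.142 0.005 0.08 49" --pt "0 -0.142 0.005 0.08 49" --pt "0 -0.142 0.005 0.08 49" --pt "0 -0.142 0.005 0.08 49"

```text
time: 21.42
ee_pos: [0.4584, -0.0428, 0.0703]
tcp_rot: [0.981, 0.194, 0.001, 0.0]
wrist_force: [0.6, -1.0, 0.5]
width: 0.0429
finger_force: 0.0
```

```bash
python3 - <<'E'
from h import *
go([.456,-.0415,.011],-69)
E
```

```text
shift [-0.0019 -0.0022  0.0593] turn 1.4 head -67.6 pos [ 0.4584 -0.0428  0.0703] w 0.0429 t 21.43 F [ 0.6 -1.   0.5] ff 0.0 j6 1.06
```

Call:
arm_command --pt "0 -0.002 -0.002 0.03 1" --pt "0 -0.002 -0.002 0.057 1" --pt "0 -0.002 -0.002 0.057 1" --pt "0 -0.002 -0.002 0.057 1" --pt "1 -0.002 -0.002 0.057 1" --pt "1 -0.002 -0.002 0.057 1" --pt "1 -0.002 -0.002 0.057 1" --pt "1 -0.002 -0.002 0.057 1" --pt "1 -0.002 -0.002 0.057 1" --pt "1 -0.002 -0.002 0.02 1" --pt "1 -0.002 -0.002 -0.04 1" --pt "1 -0.002 -0.002 -0.07 1" --pt "1 -0.002 -0.002 -0.07 1"

```text
time: 23.05
ee_pos: [0.4568, -0.0419, 0.142]
tcp_rot: [0.983, 0.186, 0.003, 0.001]
wrist_force: [-0.6, 0.4, 0.0]
width: 0.0133
finger_force: 58.7
```

```bash
python3 - <<'E'
from h import *
# tote
c,s=np.cos(np.radians(6)),np.sin(np.radians(6));Rm=np.array([[c,-s],[s,c]]);t=np.array([.484,.2225])
for q in [(0.02,-.035),(-.02,-.035),(0,-.02),(0,0)]: print(q,Rm@q+t)
go([*(Rm@(0.0,-.03)+t),.14],6)
E
```

```text
(0.02, -0.035) [0.50754893 0.1897823 ]
(-0.02, -0.035) [0.46776806 0.18560116]
(0, -0.02) [0.48609057 0.20260956]
(0, 0) [0.484  0.2225]
shift [ 0.1138 -0.2074  0.0021] turn -74.6 head -68.6 pos [ 0.4568 -0.0419  0.142 ] w 0.0133 t 23.05 F [-0.6  0.4  0. ] ff 58.7 j6 1.08
```

```bash
cat >> h.py <<'E'
def tote(x,y):
    c,s=np.cos(np.radians(6)),np.sin(np.radians(6)); return [c*x-s*y+.484, s*x+c*y+.2225]
E
python3 - <<'E'
from h import *
go([*tote(-.015,-.03),.12],-84)
E
```

```text
shift [ 0.0992 -0.2114  0.022 ] turn 15.4 head -68.6 pos [ 0.4568 -0.0419  0.142 ] w 0.0133 t 23.05 F [-0.6  0.4  0. ] ff 58.7 j6 1.08
```

Call:
arm_command --pt "1 0.02 -0.05 0 5" --pt "1 0.045 -0.1 0 10" --pt "1 0.07 -0.15 0 15" --pt "1 0.099 -0.211 0 15" --pt "1 0.099 -0.211 0 15" --pt "1 0.099 -0.211 0.0 15" --pt "1 0.099 -0.211 0.05 15" --pt "1 0.099 -0.211 0.09 15" --pt "1 0.099 -0.211 0.115 15" --pt "1 0.099 -0.211 0.115 15" --pt "1 0.099 -0.211 0.115 15"

```text
time: 24.42
ee_pos: [0.4705, 0.1897, 0.0246]
tcp_rot: [0.998, 0.055, -0.0, 0.0]
wrist_force: [-0.6, 0.5, -0.8]
width: 0.0134
finger_force: 62.0
```

```bash
python3 - <<'E'
from h import *
go([*tote(-.015,-.03),.024],-84)
E
```

```text
shift [ 0.0019 -0.0012  0.0006] turn 0.3 head -83.7 pos [0.4705 0.1897 0.0246] w 0.0134 t 24.43 F [-0.6  0.5 -0.8] ff 62.0 j6 1.82
```

Call:
arm_command --pt "0.3 0 0 0 0" --pt "0.3 0 0 0 0" --pt "0.3 0 0 0 0" --pt "0.3 0 0 -0.05 0" --pt "0.3 0 0 -0.1 0" --pt "0.1 0 0 -0.14 0" --pt "0.1 0 0 -0.14 0" --pt "0.1 0 0 -0.14 0"

```text
time: 25.42
ee_pos: [0.4697, 0.1907, 0.1638]
tcp_rot: [0.998, 0.056, -0.001, 0.0]
wrist_force: [-1.2, 0.2, -0.6]
width: 0.0383
finger_force: 0.0
```

```bash
sed -i 's/h\[:,:,1\]>110)&(h\[:,:,2\]>70)/abs(h[:,:,0]-100)<15)\&(h[:,:,1]>80)/' find.py; python3 - <<'E'
from find import *
go([.426,-.1325,.12],-75.5)
save("top","t9");save("scene","s9")
t=np.load("pics/t9.npy");s=np.load("pics/s9.npy")
o=np.zeros((580,700,3),np.uint8);o[:270,:600]=cv2.resize(t[220:310,200:400][:,:,::-1],(600,270),interpolation=cv2.INTER_CUBIC)
o[275:575,:690]=cv2.resize(s[210:310,190:420][:,:,::-1],(690,300),interpolation=cv2.INTER_CUBIC)
cv2.imwrite("pics/c9.png",o)
blob(t,"top",(345,262,368,305),"aa",.007)
blob(t,"top",(368,270,400,305),"usb",.005)
E
```

```text
shift [-0.0794  0.3163  0.0439] turn -8.1 head -83.6 pos [0.4697 0.1907 0.1638] w 0.0383 t 25.43 F [-1.2  0.2 -0.6] ff 0.0 j6 1.82
aa top bbox [351 283   7  11  46] mean [ 0.4205 -0.1315] rect [ 420.3 -131.8] [28.  11.5] dir 13.2 ends [ 0.4057 -0.1316] [ 0.4336 -0.1273]
usb top bbox [377 280  10  19 158] mean [ 0.4206 -0.2006] rect [ 421.6 -201.7] [22.7 52. ] dir -4.4 ends [ 0.3959 -0.194 ] [ 0.4472 -0.2094]
```

View pics/c9.png

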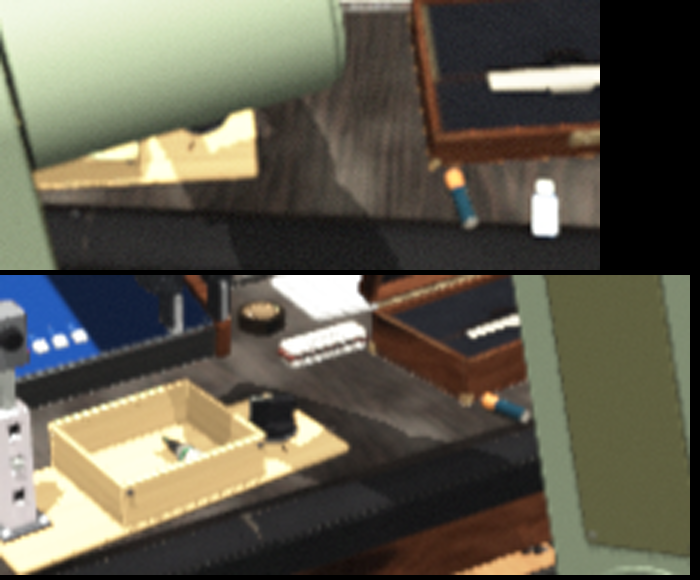

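The plug is in the tray. AA: blue part centred at (0.420,−0.132), axis about 14°. Go there.

Call:
arm_command --pt "0.1 -0.079 0.316 0 -8" --pt "0.1 -0.079 0.316 0 -8" --pt "0.1 -0.079 0.316 0 -8" --pt "0.1 -0.079 0.316 0 -8" --pt "0.1 -0.079 0.316 0 -8" --pt "0.1 -0.079 0.316 0 -8" --pt "0.1 -0.079 0.316 0.06 -8" --pt "0.1 -0.079 0.316 0.09 -8" --pt "0.1 -0.079 0.316 0.09 -8" --pt "0.1 -0.079 0.316 0.09 -8" --pt "0.1 -0.079 0.316 0.09 -8"

```text
time: 26.9
ee_pos: [0.4281, -0.132, 0.0755]
tcp_rot: [0.992, 0.126, 0.001, 0.001]
wrist_force: [0.2, 0.1, 0.2]
width: 0.0386
finger_force: 0.0
```

```bash
python3 - <<'E'
from h import *
go([.426,-.1322,.011],-76)
E
```

```text
shift [-0.0023 -0.0004  0.0645] turn 0.4 head -75.6 pos [ 0.4281 -0.132   0.0755] w 0.0386 t 26.9 F [0.2 0.1 0.2] ff 0.0 j6 0.99
```

Call:
arm_command --pt "0.1 -0.002 0 0.035 0" --pt "0.1 -0.002 0 0.063 0" --pt "0.1 -0.002 0 0.063 0" --pt "0.1 -0.002 0 0.063 0" --pt "1 -0.002 0 0.063 0" --pt "1 -0.002 0 0.063 0" --pt "1 -0.002 0 0.063 0" --pt "1 -0.002 0 0.063 0" --pt "1 -0.002 0 0.063 0" --pt "1 -0.002 0 0.02 0" --pt "1 -0.002 0 -0.04 0" --pt "1 -0.002 0 -0.07 0" --pt "1 -0.002 0 -0.07 0"

```text
time: 28.52
ee_pos: [0.4267, -0.133, 0.1471]
tcp_rot: [0.992, 0.125, 0.003, 0.001]
wrist_force: [-0.9, -0.9, 0.2]
width: 0.0093
finger_force: 59.1
```

```bash
python3 - <<'E'
from h import *
go([*tote(-.005,.005),.14],-84)
E
```

```text
shift [ 0.1396 -0.3358  0.0066] turn 8.4 head -75.6 pos [ 0.4267 -0.133   0.1471] w 0.0093 t 28.52 F [-0.9 -0.9  0.2] ff 59.1 j6 0.99
```

Call:
arm_command --pt "1 0.024 -0.056 0 8" --pt "1 0.047 -0.112 0 8" --pt "1 0.07 -0.168 0 8" --pt "1 0.094 -0.224 0 8" --pt "1 0.117 -0.28 0 8" --pt "1 0.14 -0.336 0 8" --pt "1 0.14 -0.336 0 8" --pt "1 0.14 -0.336 0.03 8" --pt "1 0.14 -0.336 0.07 8" --pt "1 0.14 -0.336 0.1 8" --pt "1 0.14 -0.336 0.12 8" --pt "1 0.14 -0.336 0.12 8" --pt "1 0.14 -0.336 0.12 8"

```text
time: 30.15
ee_pos: [0.4768, 0.2268, 0.0241]
tcp_rot: [0.998, 0.055, -0.001, 0.0]
wrist_force: [-0.5, -0.2, -0.4]
width: 0.0099
finger_force: 59.1
```

Call:
arm_command --pt "0.3 0 0 0 0" --pt "0.3 0 0 0 0" --pt "0.3 0 0 0 0" --pt "0.3 0 0 -0.05 0" --pt "0.3 0 0 -0.1 0" --pt "0.0 0 0 -0.14 0" --pt "0.0 0 0 -0.14 0" --pt "0.0 0 0 -0.14 0"

```text
time: 31.15
ee_pos: [0.4766, 0.2275, 0.1637]
tcp_rot: [0.998, 0.056, -0.001, 0.0]
wrist_force: [-0.4, -0.8, -0.8]
width: 0.0429
finger_force: 0.0
```

```bash
python3 - <<'E'
from find import *
go([.421,-.2015,.12],-90)
save("top","t10");save("scene","s10")
t=np.load("pics/t10.npy");s=np.load("pics/s10.npy")
o=np.zeros((580,700,3),np.uint8);o[:270,:600]=cv2.resize(t[220:310,200:400][:,:,::-1],(600,270),interpolation=cv2.INTER_CUBIC)
o[275:575,:690]=cv2.resize(s[210:310,190:420][:,:,::-1],(690,300),interpolation=cv2.INTER_CUBIC)
cv2.imwrite("pics/c10.png",o)
blob(t,"top",(368,270,400,305),"usb",.008)
E
```

```text
shift [-0.1029  0.4202  0.044 ] turn 6.4 head -83.6 pos [0.4766 0.2275 0.1637] w 0.0429 t 31.15 F [-0.4 -0.8 -0.8] ff 0.0 j6 1.88
usb top bbox [377 280  10  19 158] mean [ 0.4191 -0.2001] rect [ 420.  -201.1] [22.6 51.9] dir -4.4 ends [ 0.3945 -0.1935] [ 0.4456 -0.2089]
```

View pics/c10.png

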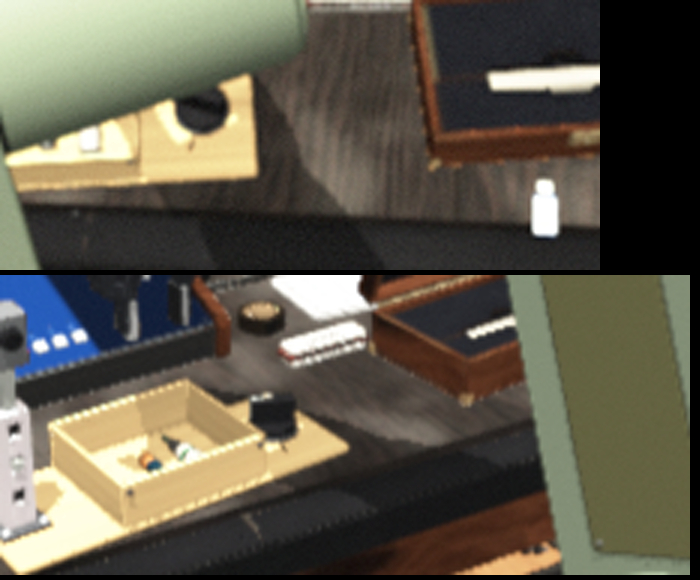

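AA is in the tray, and the small brass spot is the case's corner fitting. Now the stick at (0.420,−0.201).

Call:
arm_command --pt "0.0 -0.103 0.42 0 9" --pt "0.0 -0.103 0.42 0 9" --pt "0.0 -0.103 0.42 0 9" --pt "0.0 -0.103 0.42 0 9" --pt "0.0 -0.103 0.42 0 9" --pt "0.0 -0.103 0.42 0 9" --pt "0.0 -0.103 0.42 0 9" --pt "0.0 -0.103 0.42 0 9" --pt "0.0 -0.103 0.42 0.05 9" --pt "0.0 -0.103 0.42 0.09 9" --pt "0.0 -0.103 0.42 0.09 9" --pt "0.0 -0.103 0.42 0.09 9" --pt "0.0 -0.103 0.42 0.09 9"

```text
time: 32.88
ee_pos: [0.4228, -0.2013, 0.0758]
tcp_rot: [1.0, -0.023, 0.001, 0.001]
wrist_force: [-0.2, 0.2, 0.8]
width: 0.0427
finger_force: 0.0
```

```bash
python3 - <<'E'
from find import *
go([.420,-.201,.010],-93)
t=viewer.snapshot("top");blob(t,"top",(368,270,400,305),"usb",.008)
E
```

```text
shift [-0.003  -0.0002  0.0658] turn 0.4 head -92.6 pos [ 0.4228 -0.2013  0.0758] w 0.0427 t 32.88 F [-0.2  0.2  0.8] ff 0.0 j6 1.15
usb top bbox [378 280   8  18 128] mean [ 0.4193 -0.2008] rect [ 421.2 -201.2] [17.6 49.1] dir -3.9 ends [ 0.3971 -0.1911] [ 0.4455 -0.2064]
```

Call:
arm_command --pt "0.0 -0.002 0 0.035 0" --pt "0.0 -0.002 0 0.065 0" --pt "0.0 -0.002 0 0.065 0" --pt "0.0 -0.002 0 0.065 0" --pt "1 -0.002 0 0.065 0" --pt "1 -0.002 0 0.065 0" --pt "1 -0.002 0 0.065 0" --pt "1 -0.002 0 0.065 0" --pt "1 -0.002 0 0.065 0" --pt "1 -0.002 0 0.02 0" --pt "1 -0.002 0 -0.04 0" --pt "1 -0.002 0 -0.07 0" --pt "1 -0.002 0 -0.07 0"

```text
time: 34.55
ee_pos: [0.4211, -0.2017, 0.1472]
tcp_rot: [1.0, -0.023, 0.003, 0.002]
wrist_force: [-0.8, 0.5, -0.8]
width: 0.0151
finger_force: 59.0
```

```bash
python3 - <<'E'
from h import *
go([*tote(.0,-.005),.14],-84)
E
```

```text
shift [ 0.0442 -0.4218  0.0063] turn -8.6 head -92.6 pos [ 0.4211 -0.2017  0.1472] w 0.0151 t 34.55 F [-0.8  0.5 -0.8] ff 59.0 j6 1.14
```

```bash
python3 - <<'E'
from h import *
go([*tote(.0,.037),.024],-84)
E
```

```text
shift [ 0.0371 -0.4636  0.1221] turn -8.6 head -92.6 pos [ 0.4211 -0.2017  0.1472] w 0.0151 t 34.55 F [-0.8  0.5 -0.8] ff 59.0 j6 1.14
```

Call:
arm_command --pt "1 0.004 -0.055 0 -8" --pt "1 0.009 -0.11 0 -8" --pt "1 0.013 -0.165 0 -8" --pt "1 0.018 -0.22 0 -8" --pt "1 0.022 -0.275 0 -8" --pt "1 0.027 -0.33 0 -8" --pt "1 0.031 -0.385 0 -8" --pt "1 0.035 -0.44 0 -8" --pt "1 0.037 -0.464 0 -8" --pt "1 0.037 -0.464 0 -8" --pt "1 0.037 -0.464 0.04 -8" --pt "1 0.037 -0.464 0.08 -8" --pt "1 0.037 -0.464 0.105 -8" --pt "1 0.037 -0.464 0.12 -8" --pt "1 0.037 -0.464 0.12 -8" --pt "1 0.037 -0.464 0.12 -8"

```text
time: 36.55
ee_pos: [0.4784, 0.2608, 0.0253]
tcp_rot: [0.999, 0.047, 0.001, -0.0]
wrist_force: [0.3, -0.1, 0.4]
width: 0.0155
finger_force: 59.1
```

Call:
arm_command --pt "0.3 0 0 0 0" --pt "0.3 0 0 0 0" --pt "0.3 0 0 0 0" --pt "0.3 0 0 -0.05 0" --pt "0.3 0 0 -0.1 0" --pt "0.3 0 0 -0.16 0" --pt "0.3 0 0 -0.22 0" --pt "0.0 -0.03 0.3 -0.22 0" --pt "0.0 -0.03 0.3 -0.22 0" --pt "0.0 -0.03 0.3 -0.22 0" --pt "0.0 0.15 0.66 -0.22 0" --pt "0.0 0.15 0.66 -0.22 0" --pt "0.0 0.15 0.66 -0.22 0" --pt "0.0 0.15 0.66 -0.22 0" --pt "0.0 0.15 0.66 -0.22 0" --pt "0.0 0.15 0.66 -0.22 0" --pt "0.0 0.15 0.66 -0.22 0" --pt "0.0 0.15 0.66 -0.22 0"

```text
time: 38.8
ee_pos: [0.6885, -0.3816, 0.2443]
tcp_rot: [0.999, 0.047, 0.0, -0.0]
wrist_force: [0.9, 0.5, 0.5]
width: 0.0424
finger_force: 0.0
```

```bash
python3 - <<'E'
from find import *
go([.5,.1,.3])
save("top","t11");save("scene","s11")
t=np.load("pics/t11.npy");s=np.load("pics/s11.npy")
o=np.zeros((600,750,3),np.uint8);o[:270,:750]=cv2.resize(t[215:305,140:390][:,:,::-1],(750,270),interpolation=cv2.INTER_CUBIC)
o[275:600,:750]=cv2.resize(s[190:298,165:415][:,:,::-1],(750,325),interpolation=cv2.INTER_CUBIC)
cv2.imwrite("pics/c11.png",o)
E
```

```text
shift [-0.1424 -0.4971 -0.0557] turn None head -84.6 pos [ 0.6885 -0.3816  0.2443] w 0.0424 t 38.8 F [0.9 0.5 0.5] ff 0.0 j6 0.96
```

View pics/c11.png

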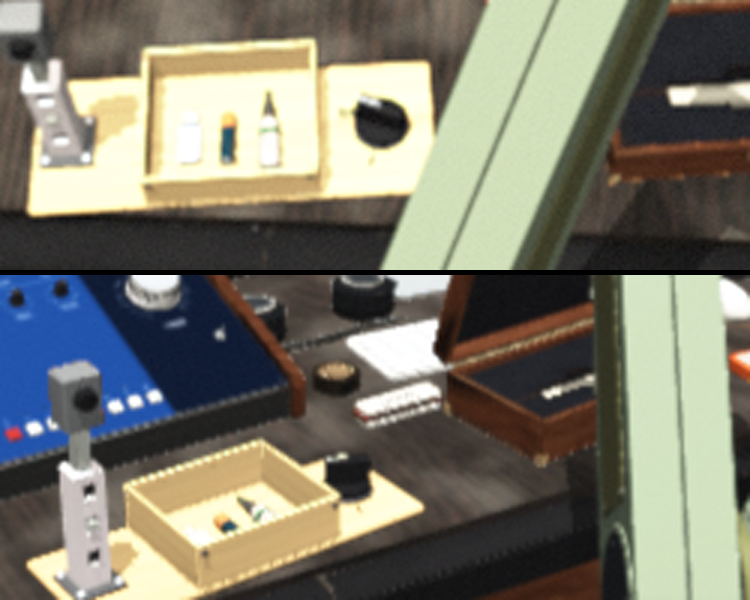

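All three spares lie in the tray, the post is locked and the dial points at the lock mark. A numeric check of the lock angle:

```bash
python3 - <<'E'
from h import *
np.set_printoptions(linewidth=220,precision=4,suppress=True)
im=np.load("pics/t11.npy").mean(2);print(im[243:262,250:280].astype(int))
for a in (61.4,71.4,81.4):
    d=np.array([np.cos(np.radians(a)),np.sin(np.radians(a))]);c=np.array([.4985,.0935])
    print(a,[proj("top",[*(c+d*r),.045]) for r in(0,.022)],proj("top",[*(c+d*.036),.008]))
E
```

```text
[[247 248 247 247 247 248 247 247 247 247 247 247 247 247 247 247 247 247 247 248 248 247 247 248 247 247 247 247 248 248]
 [246 248 247 247 248 247 247 247 247 247 247 246 247 248 247 248 248 247 248 248 247 247 248 248 247 248 247 248 248 248]
 [247 247 247 247 247 246 247 247 248 246 238 237 241 246 247 247 247 247 248 248 248 248 248 248 248 248 248 248 249 248]
 [247 248 247 247 247 247 248 248 249 247 224 212 218 230 238 240 241 242 245 248 248 249 249 250 249 249 250 250 250 250]
 [247 248 248 248 248 248 249 249 248 245 231 226 211 203 213 212 203 205 213 231 237 243 249 250 250 250 250 250 250 250]
 [248 249 249 249 249 250 249 248 240 207 207 220 217 225 230 209 147 103 106 123 153 205 238 246 249 250 249 250 249 249]
 [249 250 249 249 249 250 250 246 218 124 105 127 160 207 222 207 162  78  38  47  64 101 165 219 241 248 249 249 249 248]
 [248 249 247 242 245 248 247 234 178  77  36  48  77 108 126 141 133  75  51  51  46  51  70 125 200 240 248 249 248 248]
 [248 249 244 220 220 230 227 186 120  53  27  25  29  36  49  67  73  58  55  51  55  46  49  61 123 216 245 248 24
[... 789 characters left out ...]
8  45  54  52  53  54  52  51  49  50  37  38  37  32  38  85 180 236 247 247]
 [244 246 245 245 245 245 246 241 201  97  54  49  51  53  49  56  51  53  53  48  51  48  43  36  59 130 223 245 248 248]
 [244 245 246 245 246 245 246 242 216 135  75  55  51  51  51  51  55  53  55  52  51  49  47  47 101 197 240 248 248 248]
 [244 247 246 246 246 247 247 245 235 195 122  74  50  48  48  51  49  50  46  49  49  46  52  82 166 235 248 249 249 249]]
61.4 [array([267.0715, 250.082 ]), array([259.9253, 246.2945])] [256.0816 251.1019]
71.4 [array([267.0715, 250.082 ]), array([259.2374, 247.4341])] [254.9737 252.9338]
81.4 [array([267.0715, 250.082 ]), array([258.7851, 248.6573])] [254.2399 254.9036]
```

```bash
python3 -c "
from h import *
m=onz('top',253.5,251.9,.008);print(m,np.degrees(np.arctan2(m[1]-.0935,m[0]-.4985)))
print(env.sign_off())"
```

```text
[0.51297035 0.13179026 0.008     ] 69.2978222669984
the job is handed in; nothing more can be done
None
```

The job is handed in, at about 39 s on the robot's clock: the dial went to open, the post was collapsed one hole and its pin locked there, and the dial went to the lock mark (about 2° from it as measured). The plug, AA cell and memory stick are in the tray, and I found no jack adapter on the desk.

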